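# Stack turning blanks with spacers to dry

### The job

Stack the turning blanks on the stand to dry: first the two slim blanks side by side across both bearers, each centred on one pair of marks; then the two thin sticks across the slim blanks, one directly above each bearer; last the thick blank on the sticks, in the middle of the stack and pointing the same way as the slim blanks. Leave everything centred and square, and do not disturb the bottle stopper, the wax tin or the candle cup.

Things in the scene. Friction and masses are not known exactly. Their poses are not given: they have to be found in the camera images.
- stand: fixed stand: plywood foot 130 (x) x 120 (y) x 10 mm with two dark wooden bearers along y, 18 x 116 mm, at x = +-38 mm, tops 28 mm above the bench; thin white marks on each at y = +-28 mm. Slim blanks lie along x, centred at x = 0, y = +-28; sticks along y, centred at x = +-38, y = 0; thick blank along x, centred at x = y = 0. Origin: centre of the underside, on the bench; z up
- padauk_mid (a point): red padauk slim squared turning blank, 126 x 19 x 19 mm, lying on its side; this point is its centre; y runs along its length, z up. One of the two slim blanks (the two are interchangeable)
- cherry_mid (a point): reddish-brown cherry slim squared turning blank, 128 x 19 x 19 mm, lying on its side; this point is its centre; y runs along its length, z up. One of the two slim blanks (the two are interchangeable)
- beech_mid (a point): the thick blank: grey-brown old beech, 111 x 30 x 30 mm, lying on its side; this point is its centre; y runs along its length, z up
- stick_1_mid (a point): one of two equal pale, thin sticks (spacers), 100 x 14 x 12 mm, lying with the 14 mm side flat (12 mm high); this point is its centre; y runs along its length, z up
- stick_2_mid (a point): one of two equal pale, thin sticks (spacers), 100 x 14 x 12 mm, lying with the 14 mm side flat (12 mm high); this point is its centre; y runs along its length, z up
- stopper: bottle stopper, a turned dark wooden thing standing on end (39 mm across, 80 mm high), loose bystander; origin at the centre of its foot
- tin: flat round wax tin (77 mm across, 28 mm high), loose bystander; origin at the centre of its underside
- cup: turned pale candle cup (67 mm across, 62 mm high), loose bystander; origin at the centre of its foot
There are look-alikes about, which are no part of the job. What is shaped like the part that bears stick_1_mid but turquoise is not meant. Leave any yellow look-alike of the part that bears stick_2_mid alone.

How it is judged:
By the outcome, as a careful person would: the job done as asked, in the order asked, and still so for the second after the job is handed in, with the robot touching nothing.
It also fails if it takes over 115 s, if anything falls off the work surface, if the arm or the gripper's body presses on something with over 40 N, if the wrist force passes 120 N, or if a joint passes its speed limit or range.

### The arm

A 6-joint arm with a two-finger parallel gripper is mounted at the origin on a cart in front of the work surface, level with it; the furniture and walls round the work are solid. World frame = base frame: x ahead of the robot, y to its left, z up, the work surface at z = 0. Lengths are in m, angles in rad, forces in N, time in s.
With the tool pointing down it reaches from about 0.35 to 0.975 m from the base axis. Payload 4.9 kg.
Tool frame: the origin (TCP) lies on the front face of the gripper's body, between the roots of the fingers; the fingertips stand ctrl.tip_extent ahead of it and the grasp point (between the pads) lies 54 mm ahead of it (ctrl.tip_extent is the distance from the TCP to the fingertips, in m); z points along the fingers, y is the line along which they close (so a half turn about z gives the same grasp; the last joint's range is limited). The gripper opens to 85 mm and grips with 20 to 120 N. Pads are 22 mm wide; open, the fingers measure 114 mm over their backs; the gripper's body (76 mm by 85 mm) begins 54 mm behind the grasp point. The pads swing forward as they close: fully open they stand 13 mm farther back than shut.
Start: joints at [-1.266, 0.053, 1.613, -0, 1.476, -0.119], TCP at [0.257, -0.57, 0.304] pointing down, gripper open.
Joint ranges: [-3.01, 3.01], [-1.01, 2.22], [0.06, 2.58], [-1.02, 4.17], [0.09, 2.62], [-3.14, 3.14]. Speed limits (rad/s): [2.57, 2.57, 3.14, 3.14, 3.14, 3.14].

### API

Orientations are given as a rotation vector (axis times angle).
In Python, from station import ctrl gives the robot as it stands.
- The arm moves only by the tool apply_moves, never from a script. Its argument "rows" is one flat list of numbers, 6 for each row, row after row: the shift along the tool's x, y, z normalised to -1 to 1, where 1 is 0.6 m, then the turn, a rotation vector about the tool's x, y, z normalised to -1 to 1, where 1 is 90 degrees. A call has 1 to 20 rows; each row is the pose to reach, as a shift and turn from the pose commanded when the call began, along the tool's axes at that moment; what a row does not reach only later rows make up. A row lasts 1/10 s, in which the tool goes at most 50 mm and 8.59 degrees, less where a joint would pass 70% of its speed; a pose out of reach is approached as far as the arm can. A call with a number of a shift or a turn outside -1 to 1 is refused whole. A call with a gripper value outside its range is refused whole. "grip" is the opening, from 0 (shut) to 1 (fully open), set as the call begins (left out, the last holds). The fingers move at their own pace and stop on an object; "grip_force" is the grip in N (left out, the last holds). Time passes only in rows, so rows that repeat a pose let the fingers close. It gives the time, the measured TCP pose, the force, the opening and the grip force at its end, in the units of the state.
- ctrl.get_obs(): the state, without advancing time (a new reading comes with each control period).
- ctrl.get_image(name): name is "scene" or "top" or "wrist"; returns (picture, depth): 384x512x3 uint8, blue, green, red; 384x512 float32, m along the optical axis (not along the pixel's ray), 0 where there is no reading.
- ctrl.camera_model(name): a dict with "mtx" (3x3 intrinsics, pixels), "R" (3x3) and "t" (3): a world point X has camera coordinates R X + t; the wrist camera has in their place "tool_from_camera" (4x4, takes a point from camera to tool coordinates, whose origin is the TCP and whose axes are the flange's). Camera axes: x right, y down, z forward; pixel columns grow to the right and rows downward; lengths in m; the calibration is good to about 2 mm. A picture is of the moment at which its call begins: read the wrist's pose just before it. camera_model takes no time and is no camera call.
- ctrl.finish_job(): hands the job in; it is judged then, once.
The state is a dict: "t": time; "q": joint angles; "dq": joint speeds; "effort": joint torques, N m; "tool_pos": TCP position; "tool_rot": TCP orientation; "contact_force": force on the tool from outside, world axes, zero at the start; "wrist_torque": the same for the moment, N m; "opening": finger opening in m; "grip_force": force on a finger pad.
Only numpy, scipy, OpenCV 4.12 (cv2) and the standard library are available. Lean on these libraries where they do the work, as an engineer would, in place of code of your own. Each camera call takes 0.05 s, during which the arm holds its last target. There are 200 camera calls.

## Working session

There is one attempt and no reset: what is moved stays moved. The work goes in short steps, Python scripts to look and compute and a tool call to move; the robot and the scene stay as the last step left them, time stands still between calls to the robot, and variables do not carry over. Pictures are saved under pics/ and viewed, at most 14 in all, crops included, and the job is handed in when it is done.

Besides the shell and the picture viewer there is one more tool, called in YAML: its name, and indented under it one key for each argument. apply_moves: Moves the arm, as the interface text tells. Its arguments: {"type":"object","properties":{"rows":{"type":"array","items":{"type":"number"}},"grip":{"type":"number"},"grip_force":{"type":"number"}},"required":["rows"]}

```bash
ls; mkdir -p pics; python3 - <<'E'
from station import ctrl
import cv2,numpy as np
o=ctrl.get_obs();print({k:np.round(v,3) for k,v in o.items()},ctrl.tip_extent)
for n in("scene","top"):
    p,d=ctrl.get_image(n);cv2.imwrite(f"pics/{n}0.png",p);np.save(f"pics/{n}0.npy",d)
    m=ctrl.camera_model(n);print(n,m)
print(ctrl.camera_model("wrist"))
E
```

```text
pics
{'t': np.float64(0.0), 'q': array([-1.266,  0.053,  1.614, -0.   ,  1.476, -0.119]), 'dq': array([-0.001, -0.001,  0.001,  0.001, -0.   ,  0.   ]), 'effort': array([ 1.0000e-03, -3.9369e+01, -3.7017e+01, -0.0000e+00,  7.0000e-03,
       -0.0000e+00]), 'tool_pos': array([ 0.257, -0.569,  0.303]), 'tool_rot': array([-3.069, -0.66 ,  0.   ]), 'contact_force': array([-0.586, -0.04 , -0.1  ]), 'wrist_torque': array([0.018, 0.04 , 0.032]), 'grip_force': np.float64(0.0), 'opening': np.float64(0.085)} 0.0726
scene {'mtx': array([[362.74455771,   0.        , 254.84777093],
       [  0.        , 362.74455771, 188.97638241],
       [  0.        ,   0.        ,   1.        ]]), 'R': array([[-0.80188157,  0.59738744, -0.01068646],
       [ 0.52484684,  0.69573682, -0.4903938 ],
       [-0.28552013, -0.3988465 , -0.87143544]]), 't': array([ 0.4187283 , -0.35190438,  1.4916581 ])}
top {'mtx': array([[449.27425186,   0.        , 251.24950409],
       [  0.        , 449.27425186, 188.29902809],
       [  0.        ,   0.        ,   1.        ]]), 'R': array([[ 0.0121362 , -0.99938813,  0.03280359],
       [-0.99062687, -0.01648063, -0.13559791],
       [ 0.13605557, -0.03085047, -0.99022075]]), 't': array([0.03999783, 0.55771796, 1.19804099])}
{'mtx': array([[306.61426537,   0.        , 256.56472584],
       [  0.        , 306.61426537, 191.66279608],
       [  0.        ,   0.        ,   1.        ]]), 'tool_from_camera': array([[ 1.91942891e-04, -9.61714955e-01, -2.74051652e-01,
         6.97322520e-02],
       [ 9.99999957e-01,  2.45062614e-04, -1.59595821e-04,
         1.24806786e-03],
       [ 2.20645502e-04, -2.74051609e-01,  9.61714961e-01,
        -6.98546040e-02],
       [ 0.00000000e+00,  0.00000000e+00,  0.00000000e+00,
         1.00000000e+00]])}
```

```bash
python3 -c "
import cv2
for n in('top','scene'):
    cv2.imwrite(f'pics/{n}0b.png',cv2.resize(cv2.imread(f'pics/{n}0.png'),(800,600),interpolation=cv2.INTER_CUBIC))"
```

```text
(no output)
```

View pics/top0b.png

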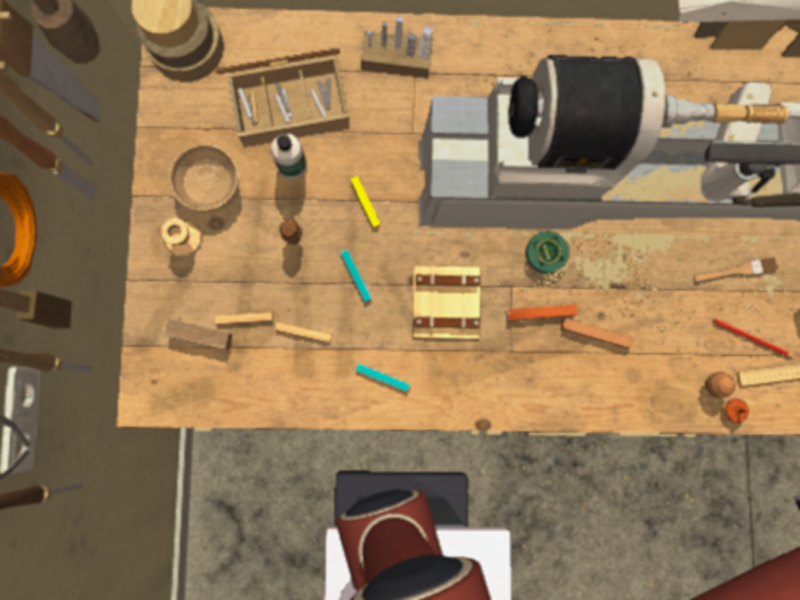

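View pics/scene0b.png

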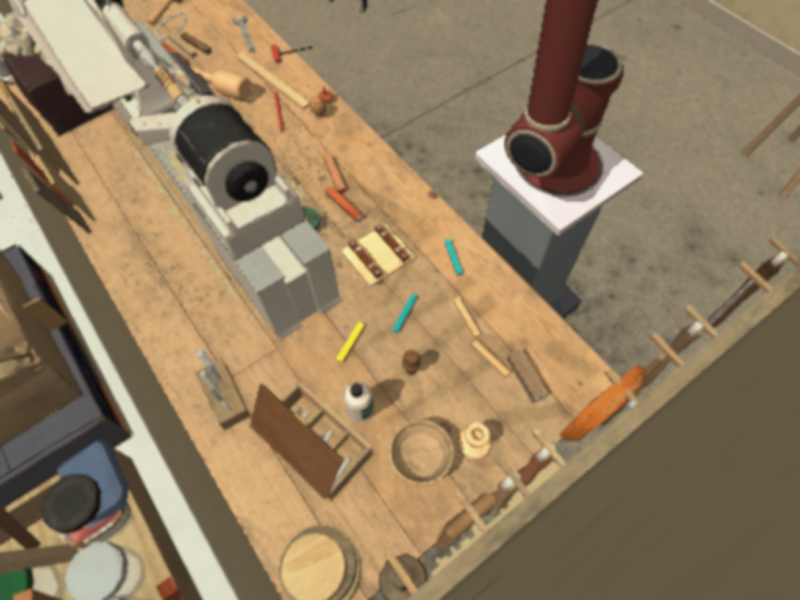

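The three pale or coloured groups of stick shapes in the top view (800x600) are:
- **Turquoise:** (355,277) and (383,378). These are look-alikes.
- **Yellow:** (365,202). Also a look-alike.
- **Pale wood:** (244,320) and (303,333). These fit the description.

The other parts:
- padauk (542,313), orange-red
- cherry (596,333)
- beech (199,338)
- stand (447,302)
- tin (548,252)
- stopper (290,230)
- cup (180,237)

Next I'll confirm with a crop and measure.

```bash
cat > h.py <<'E'
import numpy as np,cv2
from scipy.spatial.transform import Rotation as Ro
from station import ctrl
def shot(n,name=None):
    o=ctrl.get_obs();p,d=ctrl.get_image(n);m=ctrl.camera_model(n)
    if name: cv2.imwrite(f"pics/{name}.png",p)
    if n=="wrist":
        T=np.eye(4);T[:3,:3]=Ro.from_rotvec(o['tool_rot']).as_matrix();T[:3,3]=o['tool_pos']
        W=T@m['tool_from_camera'];R,c=W[:3,:3],W[:3,3]
    else: R=m['R'].T;c=-R@m['t']
    return p,d,m['mtx'],R,c
def cloud(s):
    p,d,K,R,c=s;v,u=np.mgrid[:384,:512]
    r=np.stack([(u-K[0,2])/K[0,0],(v-K[1,2])/K[1,1],np.ones_like(d)],-1)@R.T
    return c+r*d[...,None],r
def plane(s,uv,z):
    p,d,K,R,c=s
    r=np.array([(uv[0]-K[0,2])/K[0,0],(uv[1]-K[1,2])/K[1,1],1])@R.T
    return (c+r*(z-c[2])/r[2])
def rect(s,mask,z):
    "image mask -> rectangle on plane z: centre, long,short, yaw of the length"
    n,l,st,_=cv2.connectedComponentsWithStats(mask.astype(np.uint8))
    k=1+st[1:,4].argmax();ct=max(cv2.findContours((l==k).astype(np.uint8),0,1)[0],key=cv2.contourArea)
    q=np.array([plane(s,x[0],z)[:2] for x in ct],np.float32)
    (cx,cy),(w,h),_=r=cv2.minAreaRect(q*1000);b=cv2.boxPoints(r)
    e=max(b[1]-b[0],b[2]-b[1],key=np.linalg.norm)
    y=np.degrees(np.arctan2(e[1],e[0]))%180
    return np.round([cx,cy,max(w,h),min(w,h),y],1)
E
python3 - <<'E'
from h import *
p=cv2.imread("pics/top0.png");d=np.load("pics/top0.npy");m=ctrl.camera_model("top")
s=(p,d,m['mtx'],m['R'].T,-m['R'].T@m['t']);P,_=cloud(s)
for n,(u,v),h in[("stand",(447,302),.01),("padauk",(542,313),.019),("cherry",(596,333),.019),("beech",(199,338),.03),("s1",(244,320),.012),("s2",(303,333),.012),("tin",(548,252),.028),("stop",(290,230),.08),("cup",(180,237),.062)]:
    u/=1.5625;v/=1.5625;w=np.zeros((384,512),bool);w[int(v)-26:int(v)+26,int(u)-28:int(u)+28]=1
    q=P[int(v),int(u)]*1000
    print(n,q.round(),plane(s,(u,v),h).round(3))
c=p[180:240,95:420];cv2.imwrite("pics/crop.png",np.vstack([cv2.resize(p[190:250,100:230],(800,369),interpolation=2)[:290],cv2.resize(p[160:225,260:410],(800,347),interpolation=2)[:300]]))
E
```

```text
stand [550. -51.   6.] [ 0.548 -0.051  0.01 ]
padauk [ 531. -218.   20.] [ 0.53  -0.221  0.019]
cherry [ 496. -316.   22.] [ 0.496 -0.318  0.019]
beech [476. 384.  34.] [0.476 0.384 0.03 ]
s1 [512. 311.  11.] [0.51  0.31  0.012]
s2 [489. 208.  10.] [0.488 0.205 0.012]
tin [ 639. -228.   34.] [ 0.64  -0.231  0.028]
stop [660. 228.  78.] [0.659 0.226 0.08 ]
cup [649. 418.  62.] [0.647 0.417 0.062]
```

View pics/crop.png

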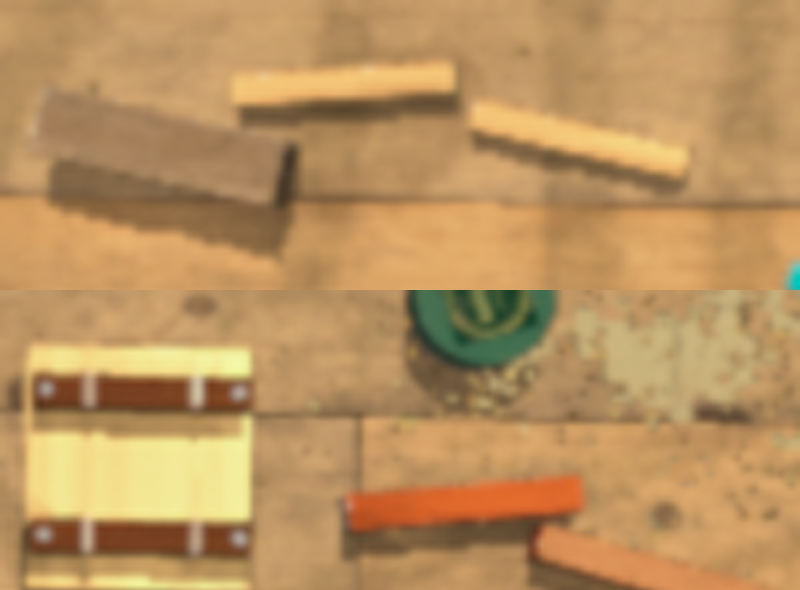

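The crop confirms the choices: two pale wood sticks at (345,85) and (580,140), beech at (165,145), padauk at (465,505) and cherry below it at (650,565). The stand is square, with white marks on both bearers. Next is a close look from above.

```bash
cat >> h.py <<'E'
def go(x,y,z,yaw):
    "row for a tool-down pose, yaw (deg) of tool x; from the present measured pose"
    o=ctrl.get_obs();R0=Ro.from_rotvec(o['tool_rot']);w=np.radians(yaw)
    R1=Ro.from_matrix(np.array([[np.cos(w),np.sin(w),0],[np.sin(w),-np.cos(w),0],[0,0,-1]]))
    d=R0.inv().apply(np.array([x,y,z])-o['tool_pos']);r=(R0.inv()*R1).as_rotvec()
    n=max(np.linalg.norm(d)/.05,np.degrees(np.linalg.norm(r))/8.59)
    print("row",np.round(np.r_[d/.6,r/(np.pi/2)],4).tolist(),"n>",round(n,1))
E
python3 -c "
from h import *
go(.53,-.14,.38,90);print(ctrl.tip_extent)"
```

```text
row [0.7092, -0.4652, -0.1277, -0.001, -0.0008, -0.7302] n> 10.3
0.0726
```

apply_moves:
  rows: [0.709,-0.465,-0.128,0,0,-0.73,0.709,-0.465,-0.128,0,0,-0.73,0.709,-0.465,-0.128,0,0,-0.73,0.709,-0.465,-0.128,0,0,-0.73,0.709,-0.465,-0.128,0,0,-0.73,0.709,-0.465,-0.128,0,0,-0.73,0.709,-0.465,-0.128,0,0,-0.73,0.709,-0.465,-0.128,0,0,-0.73,0.709,-0.465,-0.128,0,0,-0.73,0.709,-0.465,-0.128,0,0,-0.73,0.709,-0.465,-0.128,0,0,-0.73,0.709,-0.465,-0.128,0,0,-0.73,0.709,-0.465,-0.128,0,0,-0.73,0.709,-0.465,-0.128,0,0,-0.73]

```text
t: 1.5
tool_pos: [0.5293, -0.1417, 0.38]
tool_rot: [-2.223, -2.218, 0.002]
contact_force: [-0.0, -0.8, -0.5]
opening: 0.0856
grip_force: 0.0
```

```bash
python3 - <<'E'
from h import *
s=shot("wrist","w1");P,_=cloud(s);np.save("pics/w1.npy",s[1])
hsv=cv2.cvtColor(s[0],cv2.COLOR_BGR2HSV);print(ctrl.get_obs()['tool_pos'],ctrl.get_obs()['tool_rot'])
Z=P[...,2]
for n,(x,y),z,lo in[("padauk",(.53,-.22),.019,.012),("cherry",(.496,-.317),.019,.012),("bearers",(.55,-.05),.028,.02)]:
    near=np.hypot(P[...,0]-x,P[...,1]-y)<.09
    mk=near&(Z>lo)&(Z<.05)
    print(n,mk.sum(),np.median(Z[mk]),rect(s,mk,z), hsv[mk].mean(0))
cv2.imwrite("pics/w1b.png",cv2.resize(s[0],(800,600),interpolation=2))
E
```

```text
[ 0.52931143 -0.14178925  0.38010962] [-2.22377233e+00 -2.21805812e+00  1.13796360e-03]
padauk 1803 0.018931484729286907 [ 531.9 -217.7  126.3   20.6   95.7] [ 21.99445369 153.47753744 160.08818636]
cherry 1294 0.01872972033807563 [ 496.9 -316.7  130.    19.2   74.5] [ 14.0316847  147.05486862 179.01236476]
bearers 2638 0.027733352351712676 [586.6 -48.3 114.3  18.6  89.6] [ 13.89310083 157.08567096 123.6808188 ]
```

View pics/w1b.png

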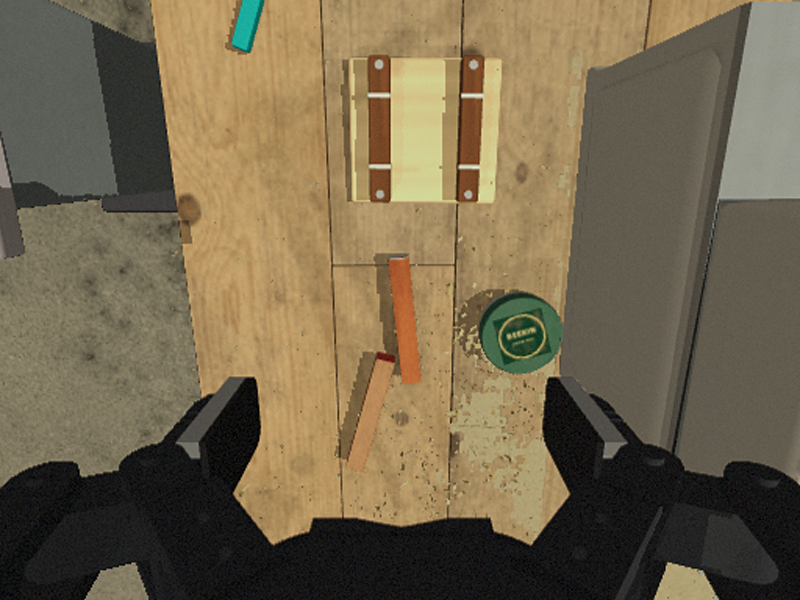

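```bash
python3 - <<'E'
from h import *
p=cv2.imread("pics/w1.png");d=np.load("pics/w1.npy")
o=ctrl.get_obs();m=ctrl.camera_model("wrist");T=np.eye(4);T[:3,:3]=Ro.from_rotvec(o['tool_rot']).as_matrix();T[:3,3]=o['tool_pos'];W=T@m['tool_from_camera']
s=(p,d,m['mtx'],W[:3,:3],W[:3,3]);P,_=cloud(s);X,Y,Z=np.moveaxis(P,-1,0)
for a,b in((.49,.545),(.555,.61)):
    mk=(X>a)&(X<b)&(abs(Y+.05)<.09)&(Z>.02)&(Z<.05);print(rect(s,mk,.028))
mk=(X>.46)&(X<.64)&(abs(Y+.05)<.09)&(Z>.004)&(Z<.05);print(rect(s,mk,.01))
g=p.min(-1);
wm=(Z>.02)&(Z<.035)&(abs(Y+.05)<.045)&(abs(X-.55)<.06)&(g>130)
n,l,st,c=cv2.connectedComponentsWithStats(wm.astype(np.uint8))
for i in range(1,n):
    if st[i,4]>4: print(st[i,4],plane(s,c[i],.028).round(4))
go(.532,-.2177,.15,95.7)
E
```

```text
[511.2 -46.9 114.2  17.6  89.5]
[586.7 -48.4 114.3  18.6  89.6]
[549.3 -47.5 129.1 121.8 179.6]
28 [ 0.5119 -0.0194  0.028 ]
33 [ 0.5881 -0.0199  0.028 ]
40 [ 0.5115 -0.0753  0.028 ]
26 [ 0.5873 -0.0762  0.028 ]
row [-0.1265, 0.0052, 0.3835, -0.0007, -0.0, -0.065] n> 4.8
```

apply_moves:
  rows: [-0.1265,0.0052,0.3835,0,0,-0.065,-0.1265,0.0052,0.3835,0,0,-0.065,-0.1265,0.0052,0.3835,0,0,-0.065,-0.1265,0.0052,0.3835,0,0,-0.065,-0.1265,0.0052,0.3835,0,0,-0.065,-0.1265,0.0052,0.3835,0,0,-0.065,-0.1265,0.0052,0.3835,0,0,-0.065,-0.1265,0.0052,0.3835,0,0,-0.065]
  grip: 0.4
  grip_force: 30

```text
t: 2.35
tool_pos: [0.5344, -0.2172, 0.1537]
tool_rot: [2.103, 2.328, 0.002]
contact_force: [0.6, 0.0, 0.3]
opening: 0.034
grip_force: 0.0
```

```bash
python3 - <<'E'
from h import *
s=shot("wrist","w2");P,_=cloud(s);o=ctrl.get_obs();print(o['opening'],o['tool_pos'],ctrl.tip_extent)
X,Y,Z=np.moveaxis(P,-1,0)
mk=(s[1]>0)&(Z>.04)
print(np.percentile(o['tool_pos'][2]-Z[mk],[50,90,99,100]))
hsv=cv2.cvtColor(s[0],cv2.COLOR_BGR2HSV)
mk=(Z>.012)&(Z<.03)&(abs(X-.532)<.03)&(abs(Y+.22)<.09)
print(rect(s,mk,.019))
go(.532,-.2177,.078,95.7)
cv2.imwrite("pics/w2b.png",cv2.resize(s[0],(640,480)))
E
```

```text
0.03415636806781709 [ 0.53464799 -0.21708988  0.15409702] 0.0726
[0.00123461 0.07956919 0.11171676 0.11409402]
[ 531.7 -218.3  124.6   21.3   95.5]
row [-0.0002, -0.0051, 0.1268, 0.0029, 0.002, 0.0014] n> 1.5
```

View pics/w2b.png

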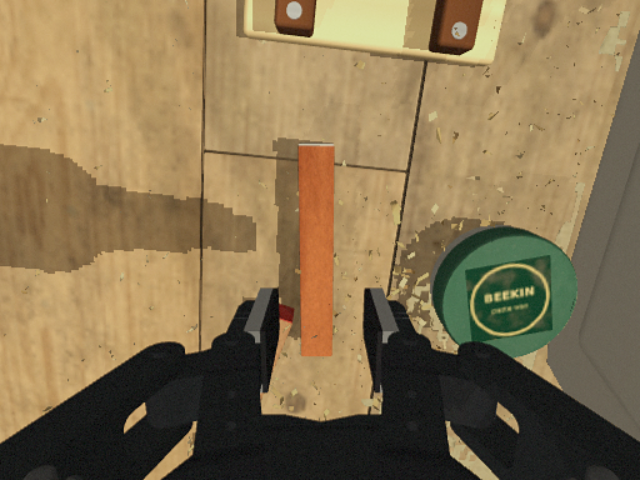

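The picture shows padauk at about (317,250), centred between the fingertips at (270,330) and (375,330). The tin is clear on the right.

apply_moves:
  rows: [0,-0.005,0.09,0,0,0,0,-0.005,0.09,0,0,0,0,-0.005,0.09,0,0,0,0,-0.005,0.09,0,0,0,0,-0.005,0.09,0,0,0]

```text
t: 2.9
tool_pos: [0.5317, -0.2173, 0.0994]
tool_rot: [2.102, 2.328, 0.002]
contact_force: [-0.5, -0.2, 0.8]
opening: 0.0343
grip_force: 0.0
```

```bash
python3 - <<'E'
from h import *
s=shot("wrist");P,_=cloud(s);o=ctrl.get_obs();print(o['tool_pos'],np.degrees(o['dq']).round(2))
X,Y,Z=np.moveaxis(P,-1,0)
mk=(Z>.012)&(Z<.03)&(abs(X-.532)<.03)&(abs(Y+.22)<.09)
print(rect(s,mk,.019));o=ctrl.get_obs();print(o['tool_pos'])
go(.532,-.2177,.077,95.7)
E
```

```text
[ 0.53152312 -0.21723586  0.09905723] [-0.08  0.29  0.45  0.04 -0.09 -0.11]
[ 531.7 -218.1  124.5   21.2   95.7]
[ 0.53152312 -0.21723586  0.09905723]
row [-0.0008, 0.0006, 0.0368, 0.0021, 0.0015, 0.0016] n> 0.4
```

apply_moves:
  rows: [0,0,0.018,0,0,0,0,0,0.036,0,0,0,0,0,0.036,0,0,0,0,0,0.036,0,0,0]

```text
t: 3.35
tool_pos: [0.5295, -0.2163, 0.0739]
tool_rot: [-2.104, -2.33, 0.001]
contact_force: [-0.1, 0.7, 0.3]
opening: 0.0342
grip_force: 0.0
```

apply_moves:
  rows: [0,0,0,0,0,0,0,0,0,0,0,0,0,0,0,0,0,0,0,0,0,0,0,0]
  grip: 0
  grip_force: 40

```text
t: 3.75
tool_pos: [0.5302, -0.2167, 0.0752]
tool_rot: [2.105, 2.331, 0.0]
contact_force: [0.5, 1.0, 1.3]
opening: 0.0183
grip_force: 41.3
```

```bash
python3 - <<'E'
from h import *
o=ctrl.get_obs();print(o['tool_pos'],o['opening'],o['grip_force'],ctrl.tip_extent)
go(o['tool_pos'][0],o['tool_pos'][1],.2,95.7)
E
```

```text
[ 0.53023387 -0.21671156  0.07519549] 0.018340481197413 41.32992088794708 0.0726
row [-0.0, 0.0001, -0.208, 0.0002, 0.0001, 0.0015] n> 2.5
```

apply_moves:
  rows: [0,0,-0.08,0,0,0,0,0,-0.16,0,0,0,0,0,-0.2,0,0,0,0,0,-0.2,0,0,0]

```text
t: 4.15
tool_pos: [0.5326, -0.218, 0.2008]
tool_rot: [2.099, 2.324, 0.003]
contact_force: [0.6, -0.1, 0.2]
opening: 0.018
grip_force: 41.2
```

```bash
python3 - <<'E'
from h import *
o=ctrl.get_obs();print(o['tool_pos'],o['opening'],o['grip_force'],o['contact_force'])
go(.548,-.0197,.17,179.5)
E
```

```text
[ 0.5325588  -0.21796347  0.20081657] 0.017974083582757962 41.21214687824249 [ 0.60491553 -0.14355378  0.1583102 ]
row [0.3264, 0.0588, 0.0499, 0.0016, 0.0069, -0.9296] n> 9.7
```

apply_moves:
  rows: [0.3264,0.0588,0.02,0.0016,0.0069,-0.9296,0.3264,0.0588,0.02,0.0016,0.0069,-0.9296,0.3264,0.0588,0.02,0.0016,0.0069,-0.9296,0.3264,0.0588,0.02,0.0016,0.0069,-0.9296,0.3264,0.0588,0.02,0.0016,0.0069,-0.9296,0.3264,0.0588,0.02,0.0016,0.0069,-0.9296,0.3264,0.0588,0.02,0.0016,0.0069,-0.9296,0.3264,0.0588,0.02,0.0016,0.0069,-0.9296,0.3264,0.0588,0.02,0.0016,0.0069,-0.9296,0.3264,0.0588,0.02,0.0016,0.0069,-0.9296,0.3264,0.0588,0.05,0.0016,0.0069,-0.9296,0.3264,0.0588,0.05,0.0016,0.0069,-0.9296,0.3264,0.0588,0.05,0.0016,0.0069,-0.9296,0.3264,0.0588,0.05,0.0016,0.0069,-0.9296]

```text
t: 5.55
tool_pos: [0.5453, -0.0182, 0.165]
tool_rot: [-0.014, -3.132, -0.008]
contact_force: [0.3, -1.0, -1.0]
opening: 0.0177
grip_force: 41.2
```

```bash
cat >> h.py <<'E'
def look(name,x,y,zt,rx=.07,ry=.09,lo=.006,hi=.006,s=None):
    "rectangle of the top face at height zt near x,y"
    s=s or shot("wrist",name);P,_=cloud(s);X,Y,Z=np.moveaxis(P,-1,0)
    mk=(abs(X-x)<rx)&(abs(Y-y)<ry)&(Z>zt-lo)&(Z<zt+hi)
    print(name,mk.sum(),np.median(Z[mk]).round(4),rect(s,mk,np.median(Z[mk])));return s
E
python3 - <<'E'
from h import *
s=shot("wrist","w3");o=ctrl.get_obs();print(o['tool_pos'],np.degrees(o['tool_rot']))
cv2.imwrite("pics/w3b.png",cv2.resize(s[0],(640,480)))
P,_=cloud(s);Z=P[...,2]
hsv=cv2.cvtColor(s[0],cv2.COLOR_BGR2HSV);red=(s[0][...,2]>110)&(hsv[...,1]>180)&(Z>.07)
print(red.sum(),np.percentile(Z[red],[5,50,95]));print(rect(s,red,np.median(Z[red])))
go(.548,-.0197,.104,179.5)
E
```

```text
[ 0.54552222 -0.01825533  0.16534861] [  -0.79721135 -179.51287225   -0.43683948]
5427 [0.10780564 0.10885723 0.1099727 ]
[535.2 -18.8  99.8  18.5 179.3]
row [-0.005, -0.0029, 0.1022, 0.0031, -0.0054, -0.0001] n> 1.2
```

View pics/w3b.png

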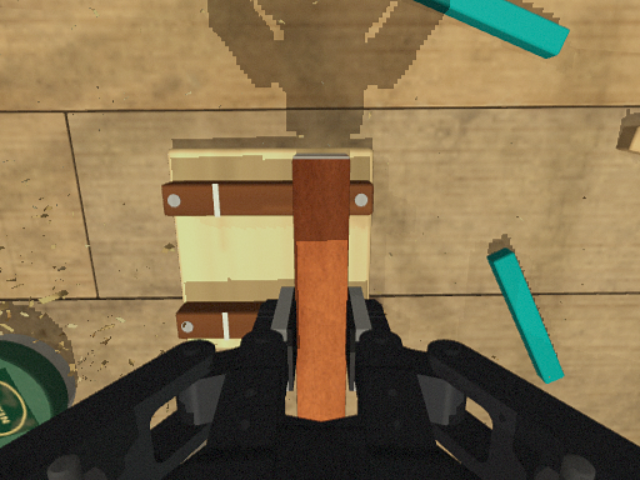

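Padauk is held straight, with its far end at (320,157). The free marks are visible at (215,200) and (226,325). Lowering it onto the stand.

apply_moves:
  rows: [-0.002,-0.0015,0.06,0.003,-0.005,0,-0.002,-0.0015,0.09,0.003,-0.005,0,-0.002,-0.0015,0.1,0.003,-0.005,0,-0.002,-0.0015,0.1015,0.003,-0.005,0,-0.002,-0.0015,0.1015,0.003,-0.005,0,-0.002,-0.0015,0.1015,0.003,-0.005,0]

```text
t: 6.2
tool_pos: [0.5469, -0.019, 0.1054]
tool_rot: [0.014, 3.14, -0.0]
contact_force: [1.2, -0.2, -0.4]
opening: 0.018
grip_force: 41.2
```

```bash
python3 - <<'E'
from h import *
s=shot("wrist","w4");o=ctrl.get_obs();print(o['tool_pos'],o['contact_force'])
P,_=cloud(s);Z=P[...,2]
hsv=cv2.cvtColor(s[0],cv2.COLOR_BGR2HSV);red=(s[0][...,2]>110)&(hsv[...,1]>180)&(Z>.037)&(abs(P[...,1]+.02)<.02)
r=rect(s,red,np.median(Z[red]));print(red.sum(),np.median(Z[red]),r,r[0]-r[2]/2+63)
E
```

```text
[ 0.54676491 -0.01896301  0.10528001] [ 0.33114362  0.70285312 -0.98569841]
4473 0.04902455044384746 [526.  -19.8  77.1  18.5 179.5] 550.45
```

apply_moves:
  rows: [0,0,0.0015,0,0,0,0,0,0.003,0,0,0,0,0,0.003,0,0,0]

```text
t: 6.55
tool_pos: [0.5464, -0.0189, 0.1031]
tool_rot: [-0.014, -3.141, -0.0]
contact_force: [-1.4, -0.1, 4.6]
opening: 0.0182
grip_force: 41.8
```

apply_moves:
  rows: [0,0,0,0,0,0,0,0,0,0,0,0,0,0,0,0,0,0,0,0,-0.03,0,0,0,0,0,-0.1,0,0,0,0,0,-0.17,0,0,0,0,0,-0.17,0,0,0]
  grip: 0.42

```text
t: 7.25
tool_pos: [0.5497, -0.0194, 0.2117]
tool_rot: [0.014, 3.13, -0.003]
contact_force: [1.4, 0.3, 1.4]
opening: 0.0361
grip_force: 0.0
```

```bash
python3 - <<'E'
from h import *
o=ctrl.get_obs();print(o['tool_pos'],o['opening'])
look("w5",.55,-.02,.047,ry=.025)
go(.497,-.3167,.2,74.5)
E
```

```text
[ 0.5496752  -0.01938538  0.21167898] 0.036095177265440086
w5 3641 0.0468 [548.  -19.9 125.   18.9 179.5]
row [0.0811, -0.4965, 0.0141, 0.0035, 0.0037, 1.1666] n> 12.2
```

apply_moves:
  rows: [0.0405,-0.248,0.007,0,0,0.583,0.0405,-0.248,0.007,0,0,0.583,0.0405,-0.248,0.007,0,0,0.583,0.0405,-0.248,0.007,0,0,0.583,0.0405,-0.248,0.007,0,0,0.583,0.0405,-0.248,0.007,0,0,0.583]

```text
t: 7.9
tool_pos: [0.5194, -0.1678, 0.1979]
tool_rot: [-1.388, -2.813, 0.0]
contact_force: [0.2, 1.0, -0.1]
opening: 0.0361
grip_force: 0.0
```

```bash
python3 - <<'E'
from h import *
go(.497,-.3167,.13,74.5)
E
```

```text
row [-0.1746, -0.1805, 0.1129, -0.0024, -0.0017, 0.5888] n> 6.2
```

apply_moves:
  rows: [-0.175,-0.18,0.05,-0.002,-0.002,0.589,-0.175,-0.18,0.05,-0.002,-0.002,0.589,-0.175,-0.18,0.05,-0.002,-0.002,0.589,-0.175,-0.18,0.05,-0.002,-0.002,0.589,-0.175,-0.18,0.05,-0.002,-0.002,0.589,-0.175,-0.18,0.05,-0.002,-0.002,0.589,-0.175,-0.18,0.1,-0.002,-0.002,0.589,-0.175,-0.18,0.11,-0.002,-0.002,0.589,-0.175,-0.18,0.11,-0.002,-0.002,0.589,-0.175,-0.18,0.11,-0.002,-0.002,0.589]

```text
t: 8.9
tool_pos: [0.4997, -0.3165, 0.1338]
tool_rot: [2.491, 1.91, 0.001]
contact_force: [0.1, 0.9, 0.7]
opening: 0.0354
grip_force: 0.0
```

```bash
python3 - <<'E'
from h import *
o=ctrl.get_obs();print(o['tool_pos'],o['opening'])
s=shot("wrist","w6");look("w6",.497,-.3167,.019,ry=.075,s=s)
go(.497,-.3167,.077,74.5)
E
```

```text
[ 0.49968629 -0.31646691  0.13384005] 0.035372761334088794
w6 5734 0.0188 [ 495.6 -318.   127.    19.    75.9]
row [-0.0011, -0.0053, 0.096, 0.0023, 0.0011, 0.005] n> 1.2
```

apply_moves:
  rows: [-0.004,-0.006,0.01,0.002,0.001,-0.0106,-0.004,-0.006,0.05,0.002,0.001,-0.0106,-0.004,-0.006,0.085,0.002,0.001,-0.0106,-0.004,-0.006,0.094,0.002,0.001,-0.0106,-0.004,-0.006,0.094,0.002,0.001,-0.0106,-0.004,-0.006,0.094,0.002,0.001,-0.0106]

```text
t: 9.55
tool_pos: [0.4964, -0.3186, 0.0788]
tool_rot: [2.476, 1.931, 0.001]
contact_force: [0.3, -0.0, 0.2]
opening: 0.0361
grip_force: 0.0
```

apply_moves:
  rows: [0,0,0,0,0,0,0,0,0,0,0,0,0,0,0,0,0,0,0,0,0,0,0,0]
  grip: 0
  grip_force: 40

```text
t: 9.95
tool_pos: [0.4968, -0.3189, 0.0794]
tool_rot: [2.475, 1.93, 0.001]
contact_force: [-0.3, 0.8, 6.3]
opening: 0.0178
grip_force: 41.0
```

apply_moves:
  rows: [0,0,-0.08,0,0,0,0,0,-0.16,0,0,0,0,0,-0.2,0,0,0,0,0,-0.2,0,0,0]

```text
t: 10.35
tool_pos: [0.4978, -0.3197, 0.2034]
tool_rot: [2.47, 1.926, 0.003]
contact_force: [0.1, 0.4, 1.0]
opening: 0.0182
grip_force: 40.2
```

```bash
python3 - <<'E'
from h import *
go(.53,-.15,.19,140)
E
```

```text
row [0.2875, -0.0172, 0.0209, 0.0034, 0.0054, -0.7124] n> 7.5
```

apply_moves:
  rows: [0.2875,-0.017,0,0.003,0.005,-0.712,0.2875,-0.017,0,0.003,0.005,-0.712,0.2875,-0.017,0,0.003,0.005,-0.712,0.2875,-0.017,0,0.003,0.005,-0.712,0.2875,-0.017,0,0.003,0.005,-0.712,0.2875,-0.017,0,0.003,0.005,-0.712,0.2875,-0.017,0,0.003,0.005,-0.712,0.2875,-0.017,0,0.003,0.005,-0.712]

```text
t: 11.15
tool_pos: [0.5271, -0.1478, 0.1955]
tool_rot: [-1.065, -2.943, -0.005]
contact_force: [-0.2, -0.5, -0.3]
opening: 0.018
grip_force: 40.2
```

```bash
python3 - <<'E'
from h import *
go(.5475,-.0757,.165,179.5)
E
```

```text
row [0.0501, 0.1141, 0.0514, 0.0022, -0.0076, -0.4365] n> 4.6
```

apply_moves:
  rows: [0.05,0.114,0,0.002,-0.004,-0.4365,0.05,0.114,0,0.002,-0.004,-0.4365,0.05,0.114,0,0.002,-0.004,-0.4365,0.05,0.114,0.02,0.002,-0.004,-0.4365,0.05,0.114,0.05,0.002,-0.004,-0.4365,0.05,0.114,0.05,0.002,-0.004,-0.4365,0.05,0.114,0.05,0.002,-0.004,-0.4365]

```text
t: 11.85
tool_pos: [0.548, -0.0763, 0.1665]
tool_rot: [-0.024, -3.136, -0.003]
contact_force: [0.5, -0.8, -0.2]
opening: 0.0182
grip_force: 40.2
```

```bash
cat >> h.py <<'E'
def held(name,x,y,lo,L,ry=.02):
    "held long piece at yaw 180: visible top, centre from its far (-x) end, in the tool's view"
    s=shot("wrist",name);P,_=cloud(s);X,Y,Z=np.moveaxis(P,-1,0)
    hsv=cv2.cvtColor(s[0],cv2.COLOR_BGR2HSV)
    mk=(Z>lo)&(Z<lo+.03)&(abs(Y-y)<ry)&(hsv[...,1]>90)&(s[0][...,2]>70)
    mk=cv2.morphologyEx(mk.astype(np.uint8),cv2.MORPH_OPEN,np.ones((5,5)))
    zt=np.median(Z[mk>0]);r=rect(s,mk,zt);print(mk.sum(),zt,r,"centre x",r[0]-r[2]/2+L/2);return s
E
python3 - <<'E'
from h import *
o=ctrl.get_obs();print(o['tool_pos'])
s=held("w7",.55,-.0757,.09,128)
go(.5475,-.0757,.165,179.5)
X,Y,Z=np.moveaxis(cloud(s)[0],-1,0)
mk=(Z>.04)&(Z<.053)&(abs(Y+.02)<.03);print(rect(s,mk,.047))
mk=(Z>.02)&(Z<.033)&(Y>-.12)&(Y<-.03)&(X<.54)&(s[0].min(-1)>130)
n,l,st,c=cv2.connectedComponentsWithStats(mk.astype(np.uint8))
for i in range(1,n):
    if st[i,4]>8: print(st[i,4],plane(s,c[i],.028).round(4))
E
```

```text
[ 0.54796572 -0.07626926  0.16645172]
8970 0.10591455769224324 [537.6 -77.  108.7  18.9 179.2] centre x 547.25
row [0.0019, 0.0013, 0.0043, 0.0007, -0.0019, -0.004] n> 0.1
[541.5 -20.9 111.9  20.5 179.5]
75 [ 0.5111 -0.0985  0.028 ]
```

apply_moves:
  rows: [-0.003,0.0013,0.05,0,-0.002,-0.004,-0.003,0.0013,0.08,0,-0.002,-0.004,-0.003,0.0013,0.094,0,-0.002,-0.004,-0.003,0.0013,0.094,0,-0.002,-0.004,-0.003,0.0013,0.094,0,-0.002,-0.004]

```text
t: 12.4
tool_pos: [0.5513, -0.076, 0.1127]
tool_rot: [0.012, 3.139, 0.001]
contact_force: [-0.1, 0.7, -0.5]
opening: 0.0178
grip_force: 40.2
```

```bash
python3 - <<'E'
from h import *
o=ctrl.get_obs();print(o['tool_pos'],o['contact_force'])
s=held("w8",.55,-.0757,.04,128)
E
```

```text
[ 0.5512963  -0.07599322  0.11269706] [-0.12131102  0.72712472 -0.54931317]
8930 0.05205843295655352 [541.7 -76.9 108.7  18.9 179.6] centre x 551.35
```

apply_moves:
  rows: [0.001,0.001,0.004,0,0,0,0.001,0.001,0.0075,0,0,0,0.001,0.001,0.0085,0,0,0,0.001,0.001,0.0085,0,0,0]

```text
t: 12.85
tool_pos: [0.5504, -0.0752, 0.1074]
tool_rot: [0.011, 3.14, 0.001]
contact_force: [-2.1, 0.6, 5.3]
opening: 0.018
grip_force: 40.8
```

apply_moves:
  rows: [0,0,0,0,0,0,0,0,0,0,0,0,0,0,0,0,0,0,0,0,-0.03,0,0,0,0,0,-0.1,0,0,0,0,0,-0.17,0,0,0,0,0,-0.25,0,0,0,0,0,-0.3,0,0,0,0,0,-0.3,0,0,0,0,0,-0.3,0,0,0]
  grip: 0.42

```text
t: 13.85
tool_pos: [0.5499, -0.0753, 0.2869]
tool_rot: [0.011, 3.139, 0.001]
contact_force: [-0.6, -0.3, -0.8]
opening: 0.036
grip_force: 0.0
```

```bash
cat >> h.py <<'E'
def stack(name):
    s=shot("wrist",name);P,_=cloud(s);X,Y,Z=np.moveaxis(P,-1,0)
    print("tool",ctrl.get_obs()['tool_pos'])
    for y in(-.02,-.076):
        look("slim",.55,y,.047,rx=.08,ry=.02,s=s)
    for x in(.511,.588):
        mk=(abs(X-x)<.02)&(Y>-.12)&(Y<.02)&(Z>.02)&(Z<.033)
        q=[plane(s,c[::-1],.028) for c in np.argwhere(mk)]
        if q: q=np.array(q)*1000;print("bearer",q.min(0)[:2],q.max(0)[:2],np.median(q,0)[:2])
    mk=(Z>.004)&(Z<.016)&(abs(X-.55)<.09)&(abs(Y+.048)<.085);print("foot",rect(s,cv2.dilate((mk|(Z>.016)&(abs(X-.55)<.06)&(abs(Y+.048)<.055)).astype(np.uint8),np.ones((1,1))),.01))
    return s
E
python3 - <<'E'
from h import *
s=stack("w9")
cv2.imwrite("pics/w9b.png",cv2.resize(s[0],(640,480)))
E
```

```text
tool [ 0.54929824 -0.07514703  0.285195  ]
slim 2289 0.0467 [548.  -20.5 124.9  19.8 179.5]
slim 2219 0.0468 [550.3 -76.3 126.5  18.9 179.6]
bearer [ 491.73323876 -105.23900473] [523.85863473   9.90801625] [510.75532242 -48.04105448]
bearer [ 569.18797493 -117.83076341] [607.04797998   9.42016213] [585.44260681 -48.97091594]
foot [748.1  17.8 538.8 236.5  89.6]
```

View pics/w9b.png

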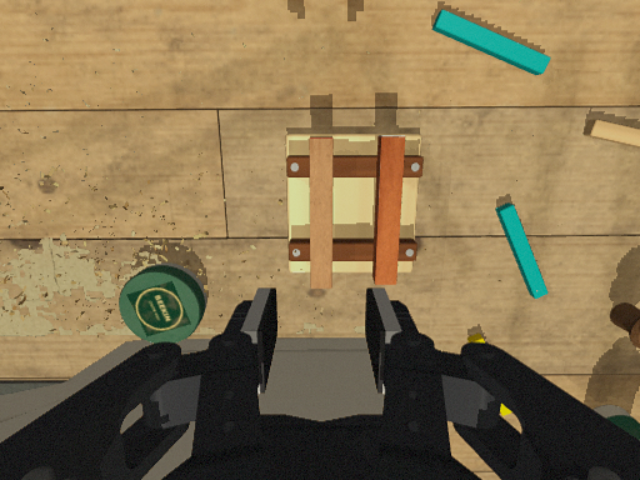

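Both slim blanks lie across the bearers at (320,212) and (389,210), covering the marks and parallel to each other. Now the sticks.

```bash
python3 - <<'E'
from h import *
go(.5,.28,.3,92)
E
```

```text
row [0.0863, 0.5914, -0.0239, 0.0004, -0.0009, 0.9733] n> 10.2
```

apply_moves:
  rows: [0.086,0.591,-0.024,0,0,0.973,0.086,0.591,-0.024,0,0,0.973,0.086,0.591,-0.024,0,0,0.973,0.086,0.591,-0.024,0,0,0.973,0.086,0.591,-0.024,0,0,0.973,0.086,0.591,-0.024,0,0,0.973,0.086,0.591,-0.024,0,0,0.973,0.086,0.591,-0.024,0,0,0.973,0.086,0.591,-0.024,0,0,0.973,0.086,0.591,-0.024,0,0,0.973,0.086,0.591,-0.024,0,0,0.973,0.086,0.591,-0.024,0,0,0.973,0.086,0.591,-0.024,0,0,0.973,0.086,0.591,-0.024,0,0,0.973]

```text
t: 15.3
tool_pos: [0.5004, 0.2794, 0.3]
tool_rot: [-2.18, -2.262, 0.0]
contact_force: [0.1, 0.5, 0.3]
opening: 0.0357
grip_force: 0.0
```

```bash
python3 - <<'E'
from h import *
o=ctrl.get_obs();print(o['tool_pos'])
s=shot("wrist","w10");P,_=cloud(s);X,Y,Z=np.moveaxis(P,-1,0)
look("s1",.511,.31,.012,rx=.04,ry=.06,lo=.005,s=s)
look("s2",.489,.206,.012,rx=.05,ry=.052,lo=.005,s=s)
look("beech",.476,.384,.03,rx=.05,ry=.07,s=s)
cv2.imwrite("pics/w10b.png",cv2.resize(s[0],(640,480)))
E
```

```text
[0.50038777 0.27943422 0.29995871]
s1 1150 0.0117 [513.8 315.5  99.2  14.   94.4]
s2 848 0.0117 [490.9 209.5 100.4  14.1  77.8]
beech 3379 0.0298 [483.4 392.  110.3  30.1  78.2]
```

View pics/w10b.png

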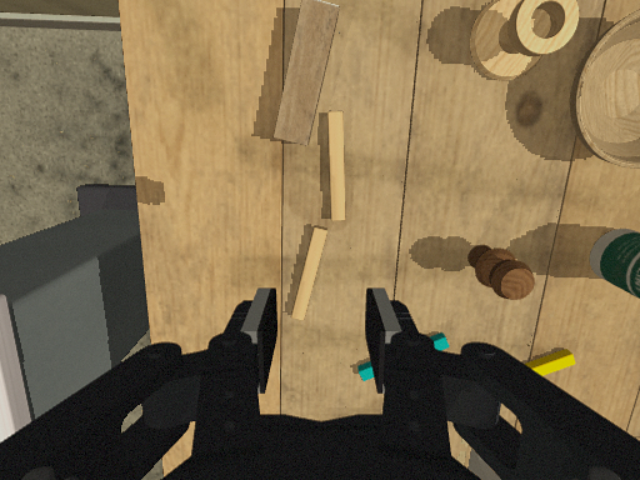

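The sticks are at (336,165) and (309,272), pale wood. The coloured ones are well away, at (400,358) and (552,362). Taking the nearer stick first.

```bash
python3 - <<'E'
from h import *
go(.4909,.2095,.13,77.8)
E
```

```text
row [-0.116, -0.0203, 0.2839, 0.0, -0.0002, 0.1588] n> 3.7
```

apply_moves:
  rows: [-0.116,-0.02,0.28,0,0,0.159,-0.116,-0.02,0.28,0,0,0.159,-0.116,-0.02,0.28,0,0,0.159,-0.116,-0.02,0.28,0,0,0.159,-0.116,-0.02,0.28,0,0,0.159,-0.116,-0.02,0.28,0,0,0.159,-0.116,-0.02,0.28,0,0,0.159]

```text
t: 16.05
tool_pos: [0.4932, 0.2108, 0.136]
tool_rot: [2.444, 1.971, 0.01]
contact_force: [0.6, -0.7, 0.9]
opening: 0.0359
grip_force: 0.0
```

```bash
cat >> h.py <<'E'
def fine(x,y,zt,zgo,**k):
    "measure the piece and give the row to straddle it"
    s=shot("wrist");P,_=cloud(s);X,Y,Z=np.moveaxis(P,-1,0)
    mk=(abs(X-x)<k.get('rx',.05))&(abs(Y-y)<k.get('ry',.06))&(Z>zt-.005)&(Z<zt+.006)
    r=rect(s,mk,zt);print(ctrl.get_obs()['tool_pos'],r);go(r[0]/1e3,r[1]/1e3,zgo,r[4])
E
python3 - <<'E'
from h import *
fine(.4909,.2095,.012,.076)
E
```

```text
[0.49325816 0.21085882 0.13613601] [491.1 209.1  99.3  13.9  77.8]
row [-0.004, -0.0035, 0.1002, 0.0036, -0.0023, -0.0004] n> 1.2
```

apply_moves:
  rows: [-0.004,-0.003,0.05,0.002,-0.001,0,-0.004,-0.003,0.085,0.002,-0.001,0,-0.004,-0.003,0.097,0.002,-0.001,0,-0.004,-0.003,0.097,0.002,-0.001,0,-0.004,-0.003,0.097,0.002,-0.001,0]

```text
t: 16.6
tool_pos: [0.4904, 0.2085, 0.0766]
tool_rot: [-2.446, -1.972, -0.001]
contact_force: [0.3, 0.2, 1.3]
opening: 0.0357
grip_force: 0.0
```

```bash
python3 - <<'E'
from h import *
fine(.4909,.2095,.012,.076)
E
```

```text
[0.49044207 0.20845081 0.07672165] [491.2 209.4  99.3  13.8  77.8]
row [0.0018, 0.0009, 0.0012, 0.0005, -0.0006, -0.0007] n> 0.0
```

apply_moves:
  rows: [0.002,0.001,0,0,0,0,0.002,0.001,0,0,0,0,0.002,0.001,0,0,0,0,0.002,0.001,0,0,0,0]
  grip: 0

```text
t: 17.05
tool_pos: [0.4911, 0.2093, 0.0764]
tool_rot: [-2.446, -1.971, -0.002]
contact_force: [0.3, 0.5, 5.9]
opening: 0.0129
grip_force: 40.8
```

apply_moves:
  rows: [0,0,-0.08,0,0,0,0,0,-0.16,0,0,0,0,0,-0.2,0,0,0,0,0,-0.2,0,0,0]

```text
t: 17.45
tool_pos: [0.4926, 0.2096, 0.2]
tool_rot: [2.444, 1.97, 0.011]
contact_force: [1.7, -0.2, -0.1]
opening: 0.0125
grip_force: 40.1
```

```bash
python3 - <<'E'
from h import *
o=ctrl.get_obs();print(o['tool_pos'])
go(.5872,-.048,.19,89.5)
E
```

```text
[0.49264229 0.20959346 0.20004467]
row [-0.386, 0.2452, 0.0168, 0.0041, -0.002, -0.1309] n> 5.5
```

apply_moves:
  rows: [-0.386,0.245,0,0.004,-0.002,-0.131,-0.386,0.245,0,0.004,-0.002,-0.131,-0.386,0.245,0,0.004,-0.002,-0.131,-0.386,0.245,0,0.004,-0.002,-0.131,-0.386,0.245,0,0.004,-0.002,-0.131,-0.386,0.245,0,0.004,-0.002,-0.131,-0.386,0.245,0.02,0.004,-0.002,-0.131,-0.386,0.245,0.05,0.004,-0.002,-0.131,-0.386,0.245,0.05,0.004,-0.002,-0.131,-0.386,0.245,0.05,0.004,-0.002,-0.131]

```text
t: 18.45
tool_pos: [0.5833, -0.0477, 0.1628]
tool_rot: [-2.225, -2.207, 0.016]
contact_force: [0.8, -0.1, -0.2]
opening: 0.0123
grip_force: 40.1
```

```bash
cat >> h.py <<'E'
def heldy(name,x,lo,L,sat=60):
    "held piece at yaw 90: visible top, centre from its far (+y) end; and the bearers/slims beneath"
    s=shot("wrist",name);P,_=cloud(s);X,Y,Z=np.moveaxis(P,-1,0);print("tool",ctrl.get_obs()['tool_pos'])
    hsv=cv2.cvtColor(s[0],cv2.COLOR_BGR2HSV)
    mk=(Z>lo)&(Z<lo+.03)&(abs(X-x)<.02)&(hsv[...,1]>sat)&(s[0][...,2]>90)
    mk=cv2.morphologyEx(mk.astype(np.uint8),cv2.MORPH_OPEN,np.ones((5,5)))
    zt=np.median(Z[mk>0]);r=rect(s,mk,zt);print("held",mk.sum(),zt,r,"centre y",r[1]+r[2]/2-L/2)
    for a in(.511,.588):
        m2=(abs(X-a)<.02)&(Y>-.01)&(Y<.015)&(Z>.02)&(Z<.033)&(s[0].max(-1)>20)
        q=np.array([plane(s,c[::-1],.028)*1e3 for c in np.argwhere(m2)])
        if len(q)>20: print("bearer end",np.percentile(q,[2,98],axis=0)[:,:2].round(1).tolist())
    return s
E
python3 - <<'E'
from h import *
s=heldy("w11",.587,.08,100)
cv2.imwrite("pics/w11b.png",cv2.resize(s[0],(640,480)))
E
```

```text
tool [ 0.58403923 -0.04779354  0.16401573]
held 5256 0.09818159466258064 [583.3 -46.9  98.4  13.9  89.6] centre y -47.699999999999996
bearer end [[503.0, -10.3], [522.7, 10.6]]
bearer end [[579.1, -8.2], [596.2, 10.1]]
```

View pics/w11b.png

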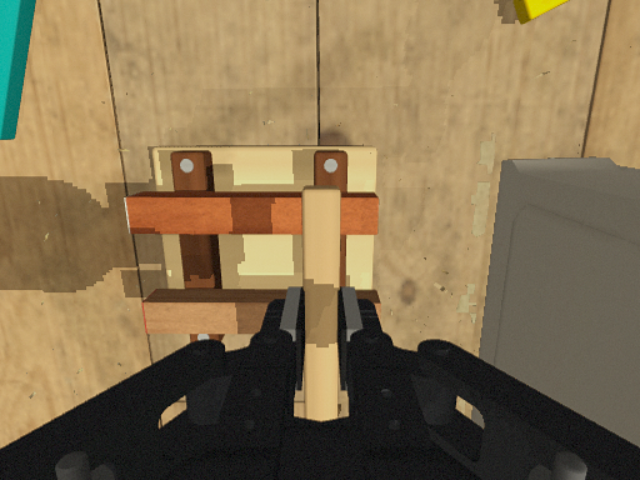

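The stick is held straight at (322,260) above the far bearer, whose end is at (330,165). It needs about 4 mm more in x.

```bash
python3 - <<'E'
from h import *
t=ctrl.get_obs()['tool_pos'];go(t[0]+.0041,t[1]-.0002,t[2]-.037,89.5)
E
```

```text
row [-0.0001, 0.0075, 0.0616, -0.0064, 0.0014, 0.0007] n> 0.7
```

apply_moves:
  rows: [0,0.007,0.02,-0.006,0.001,0,0,0.007,0.045,-0.006,0.001,0,0,0.007,0.06,-0.006,0.001,0,0,0.007,0.06,-0.006,0.001,0,0,0.007,0.06,-0.006,0.001,0,0,0.007,0.06,-0.006,0.001,0]

```text
t: 19.1
tool_pos: [0.5888, -0.0488, 0.1291]
tool_rot: [2.23, 2.211, 0.0]
contact_force: [0.3, -0.1, 0.1]
opening: 0.0129
grip_force: 40.1
```

```bash
python3 - <<'E'
from h import *
s=heldy("w12",.587,.053,100)
print(ctrl.get_obs()['contact_force']);go(.5872,-.048,.12,89.5)
E
```

```text
tool [ 0.58887564 -0.04886983  0.12929653]
held 5271 0.06442928482859403 [589.6 -48.   98.3  13.8  89.5] centre y -48.85
bearer end [[503.8, -10.4], [523.3, 10.4]]
bearer end [[579.3, -7.1], [596.4, 10.3]]
[-0.64810652  0.41142643  0.02734598]
row [0.0014, -0.0028, 0.0155, 0.0012, 0.0008, 0.0001] n> 0.2
```

apply_moves:
  rows: [0.001,-0.0025,0.004,0.001,0,0,0.001,-0.0025,0.0075,0.001,0,0,0.001,-0.0025,0.0085,0.001,0,0,0.001,-0.0025,0.0085,0.001,0,0]

```text
t: 19.55
tool_pos: [0.5869, -0.0482, 0.1235]
tool_rot: [2.231, 2.212, -0.002]
contact_force: [-0.9, 0.3, 0.4]
opening: 0.0128
grip_force: 40.1
```

```bash
python3 - <<'E'
from h import *
s=heldy("w13",.587,.05,100);print(ctrl.get_obs()['contact_force'])
E
```

```text
tool [ 0.58693585 -0.04812052  0.12348231]
held 5213 0.058842930128096854 [587.6 -47.6  97.9  13.8  89.4] centre y -48.65
bearer end [[503.9, -10.4], [523.4, 10.4]]
bearer end [[579.1, -3.6], [596.3, 10.2]]
[0.38223426 0.27490728 0.05888317]
```

apply_moves:
  rows: [0,0,0.001,0,0,0,0,0,0.001,0,0,0]

```text
t: 19.8
tool_pos: [0.5871, -0.0482, 0.1233]
tool_rot: [2.231, 2.212, -0.002]
contact_force: [-0.7, -0.3, 4.0]
opening: 0.0127
grip_force: 40.5
```

apply_moves:
  rows: [0,0,0,0,0,0,0,0,0,0,0,0,0,0,0,0,0,0,0,0,-0.03,0,0,0,0,0,-0.1,0,0,0,0,0,-0.17,0,0,0,0,0,-0.25,0,0,0,0,0,-0.25,0,0,0]
  grip: 0.38

```text
t: 20.6
tool_pos: [0.5904, -0.0486, 0.2822]
tool_rot: [2.222, 2.203, 0.011]
contact_force: [1.0, 0.9, 0.3]
opening: 0.0325
grip_force: 0.0
```

```bash
python3 - <<'E'
from h import *
s=look("stick",.587,-.048,.059,rx=.02,ry=.07)
look("slim",.55,-.02,.047,rx=.08,ry=.02,lo=.004,hi=.004,s=s);look("slim",.55,-.076,.047,rx=.08,ry=.02,lo=.004,hi=.004,s=s)
go(.5138,.3155,.15,94.4)
E
```

```text
stick 1364 0.0588 [587.6 -48.8  98.5  13.3  88.9]
slim 2139 0.0468 [533.  -18.9  94.7  18.8 179.4]
slim 1984 0.0468 [533.4 -75.4  93.4  19.6 179.3]
row [0.606, -0.1325, 0.2109, 0.0053, 0.0021, -0.0543] n> 7.9
```

apply_moves:
  rows: [0.606,-0.132,0.05,0.005,0.002,-0.054,0.606,-0.132,0.05,0.005,0.002,-0.054,0.606,-0.132,0.1,0.005,0.002,-0.054,0.606,-0.132,0.1,0.005,0.002,-0.054,0.606,-0.132,0.15,0.005,0.002,-0.054,0.606,-0.132,0.21,0.005,0.002,-0.054,0.606,-0.132,0.21,0.005,0.002,-0.054,0.606,-0.132,0.23,0.005,0.002,-0.054,0.606,-0.132,0.23,0.005,0.002,-0.054,0.606,-0.132,0.23,0.005,0.002,-0.054,0.606,-0.132,0.23,0.005,0.002,-0.054]

```text
t: 21.75
tool_pos: [0.5112, 0.3156, 0.1346]
tool_rot: [-2.13, -2.299, 0.008]
contact_force: [0.4, 0.1, -0.0]
opening: 0.0325
grip_force: 0.0
```

```bash
python3 - <<'E'
from h import *
fine(.5138,.3155,.012,.076,rx=.03)
E
```

```text
[0.51181672 0.31540833 0.1356009 ] [513.9 316.1  98.8  13.9  94.4]
row [0.0006, 0.0043, 0.0993, -0.0045, -0.0018, -0.001] n> 1.2
```

apply_moves:
  rows: [0.001,0.004,0.05,-0.004,-0.002,0,0.001,0.004,0.085,-0.004,-0.002,0,0.001,0.004,0.096,-0.004,-0.002,0,0.001,0.004,0.096,-0.004,-0.002,0,0.001,0.004,0.096,-0.004,-0.002,0]

```text
t: 22.3
tool_pos: [0.5139, 0.3169, 0.0788]
tool_rot: [-2.136, -2.303, -0.0]
contact_force: [0.5, 0.7, 0.9]
opening: 0.0324
grip_force: 0.0
```

```bash
python3 - <<'E'
from h import *
fine(.5138,.3155,.012,.076,rx=.03)
E
```

```text
[0.51402789 0.31715524 0.07900829] [514.  316.5  99.4  13.8  94.4]
row [-0.0011, -0.0001, 0.005, 0.0004, -0.0003, -0.0007] n> 0.1
```

apply_moves:
  rows: [-0.001,0,0.004,0,0,0,-0.001,0,0.004,0,0,0]

```text
t: 22.55
tool_pos: [0.5131, 0.3165, 0.0753]
tool_rot: [-2.135, -2.304, 0.002]
contact_force: [0.3, -0.4, -0.3]
opening: 0.0326
grip_force: 0.0
```

apply_moves:
  rows: [0,0,0,0,0,0,0,0,0,0,0,0,0,0,0,0,0,0,0,0,0,0,0,0]
  grip: 0

```text
t: 22.95
tool_pos: [0.513, 0.3167, 0.0751]
tool_rot: [-2.134, -2.304, 0.002]
contact_force: [-0.7, 0.4, 2.5]
opening: 0.0125
grip_force: 42.3
```

apply_moves:
  rows: [0,0,-0.08,0,0,0,0,0,-0.16,0,0,0,0,0,-0.2,0,0,0,0,0,-0.2,0,0,0]

```text
t: 23.35
tool_pos: [0.5153, 0.3177, 0.2001]
tool_rot: [2.133, 2.303, 0.01]
contact_force: [0.8, -0.8, -0.3]
opening: 0.0125
grip_force: 41.9
```

```bash
python3 - <<'E'
from h import *
o=ctrl.get_obs();print(o['tool_pos'])
go(.5115,-.048,.165,89.5)
E
```

```text
[0.51531331 0.3176502  0.20012648]
row [-0.6073, -0.0532, 0.0566, 0.004, -0.0019, 0.0542] n> 7.3
```

apply_moves:
  rows: [-0.607,-0.053,0,0.003,-0.001,0.054,-0.607,-0.053,0,0.003,-0.001,0.054,-0.607,-0.053,0,0.003,-0.001,0.054,-0.607,-0.053,0,0.003,-0.001,0.054,-0.607,-0.053,0,0.003,-0.001,0.054,-0.607,-0.053,0,0.003,-0.001,0.054,-0.607,-0.053,0,0.003,-0.001,0.054,-0.607,-0.053,0,0.003,-0.001,0.054,-0.607,-0.053,0.055,0.003,-0.001,0.054,-0.607,-0.053,0.055,0.003,-0.001,0.054,-0.607,-0.053,0.055,0.003,-0.001,0.054,-0.607,-0.053,0.055,0.003,-0.001,0.054]

```text
t: 24.55
tool_pos: [0.5091, -0.0486, 0.1622]
tool_rot: [-2.228, -2.211, 0.011]
contact_force: [0.4, 0.0, 0.3]
opening: 0.0124
grip_force: 41.9
```

```bash
python3 - <<'E'
from h import *
s=heldy("w14",.511,.08,100)
look("stick far",.587,-.03,.059,rx=.02,ry=.07,lo=.004,hi=.004,s=s)
t=ctrl.get_obs()['tool_pos'];go(t[0],t[1],t[2]-.035,89.5)
E
```

```text
tool [ 0.50947322 -0.0486247   0.16276402]
held 5310 0.09891998833275482 [509.4 -47.2  97.5  13.8  89.6] centre y -48.45
bearer end [[502.9, -9.1], [520.1, 10.4]]
bearer end [[576.5, -9.3], [595.1, 10.5]]
stick far 3606 0.0586 [586.6 -46.9  95.7  15.4  89.6]
row [0.0002, 0.0003, 0.0583, -0.0037, 0.0018, 0.0008] n> 0.7
```

apply_moves:
  rows: [0.001,0.003,0.02,-0.004,0.002,0,0.001,0.003,0.045,-0.004,0.002,0,0.001,0.003,0.061,-0.004,0.002,0,0.001,0.003,0.061,-0.004,0.002,0,0.001,0.003,0.061,-0.004,0.002,0,0.001,0.003,0.061,-0.004,0.002,0]

```text
t: 25.2
tool_pos: [0.5106, -0.0486, 0.1254]
tool_rot: [-2.23, -2.211, 0.0]
contact_force: [0.5, -0.8, -0.1]
opening: 0.0123
grip_force: 41.9
```

```bash
python3 - <<'E'
from h import *
s=heldy("w15",.511,.053,100)
look("stick far",.587,-.03,.059,rx=.02,ry=.07,lo=.004,hi=.004,s=s)
E
```

```text
tool [ 0.51069623 -0.04861277  0.12552956]
held 5289 0.062067710144754484 [511.3 -47.2  96.8  13.8  89.5] centre y -48.800000000000004
bearer end [[495.9, -10.6], [520.6, 10.8]]
bearer end [[576.1, -9.1], [595.1, 10.2]]
stick far 4758 0.0586 [586.3 -39.5  81.   15.6  89.5]
```

apply_moves:
  rows: [0.0005,0,0.003,0,0,0,0.0005,0,0.0055,0,0,0,0.0005,0,0.006,0,0,0]

```text
t: 25.55
tool_pos: [0.5107, -0.0483, 0.122]
tool_rot: [-2.23, -2.212, -0.0]
contact_force: [-0.6, -0.2, 2.7]
opening: 0.0125
grip_force: 42.4
```

apply_moves:
  rows: [0,0,0,0,0,0,0,0,0,0,0,0,0,0,0,0,0,0,0,0,-0.03,0,0,0,0,0,-0.1,0,0,0,0,0,-0.17,0,0,0,0,0,-0.25,0,0,0,0,0,-0.25,0,0,0]
  grip: 0.38

```text
t: 26.35
tool_pos: [0.5139, -0.0491, 0.2804]
tool_rot: [2.222, 2.204, 0.012]
contact_force: [1.0, -0.6, 0.4]
opening: 0.0326
grip_force: 0.0
```

```bash
python3 - <<'E'
from h import *
s=look("far",.587,-.048,.059,rx=.02,ry=.07);look("near",.511,-.048,.059,rx=.02,ry=.07,s=s)
look("slim",.55,-.02,.047,rx=.08,ry=.02,lo=.004,hi=.004,s=s);look("slim",.55,-.076,.047,rx=.08,ry=.02,lo=.004,hi=.004,s=s)
go(.4834,.392,.16,78.2)
cv2.imwrite("pics/w16b.png",cv2.resize(s[0],(640,480)))
E
```

```text
far 1508 0.0586 [586.7 -49.   99.1  15.   89.5]
near 1446 0.0587 [511.2 -49.1  98.9  13.6  89.6]
slim 1879 0.0468 [550.7 -23.8  62.6  26.8 179.5]
slim 1702 0.0467 [550.1 -76.4  62.2  26.1 179.6]
row [0.7345, -0.0565, 0.1928, 0.0053, 0.0004, 0.1257] n> 9.1
```

View pics/w16b.png

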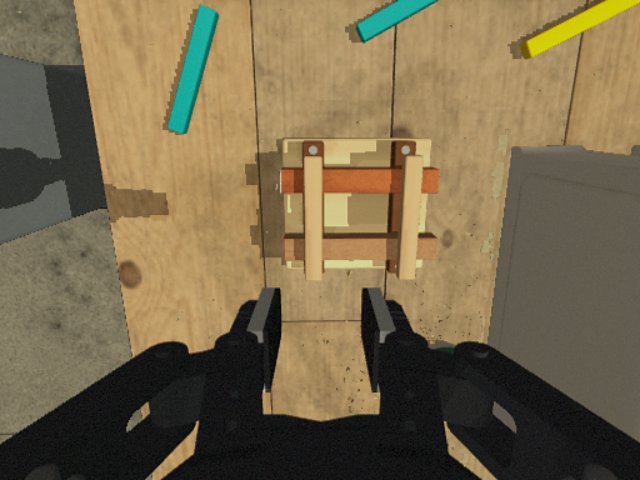

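Both sticks lie square above the bearers, at (314,215) and (408,217). Now the thick blank.

apply_moves:
  rows: [0.7345,-0.0565,0.05,0.002,0,0.1257,0.7345,-0.0565,0.05,0.002,0,0.1257,0.7345,-0.0565,0.05,0.002,0,0.1257,0.7345,-0.0565,0.1,0.002,0,0.1257,0.7345,-0.0565,0.1,0.002,0,0.1257,0.7345,-0.0565,0.15,0.002,0,0.1257,0.7345,-0.0565,0.15,0.002,0,0.1257,0.7345,-0.0565,0.15,0.002,0,0.1257,0.7345,-0.0565,0.19,0.002,0,0.1257,0.7345,-0.0565,0.19,0.002,0,0.1257,0.7345,-0.0565,0.19,0.002,0,0.1257,0.7345,-0.0565,0.19,0.002,0,0.1257,0.7345,-0.0565,0.19,0.002,0,0.1257]
  grip: 0.6

```text
t: 27.7
tool_pos: [0.4809, 0.3918, 0.1585]
tool_rot: [-2.437, -1.978, 0.003]
contact_force: [-0.2, -0.0, 0.3]
opening: 0.051
grip_force: 0.0
```

```bash
python3 - <<'E'
from h import *
fine(.4834,.392,.03,.084,ry=.08)
E
```

```text
[0.481121   0.39184528 0.15889252] [483.6 392.6 109.5  29.8  78.2]
row [0.002, 0.0041, 0.1248, -0.0018, -0.0006, -0.0009] n> 1.5
```

apply_moves:
  rows: [0.002,0.004,0.05,-0.001,0,0,0.002,0.004,0.1,-0.001,0,0,0.002,0.004,0.122,-0.001,0,0,0.002,0.004,0.122,-0.001,0,0,0.002,0.004,0.122,-0.001,0,0]

```text
t: 28.25
tool_pos: [0.4835, 0.3934, 0.086]
tool_rot: [-2.437, -1.979, -0.0]
contact_force: [0.1, -0.5, 0.4]
opening: 0.0514
grip_force: 0.0
```

```bash
python3 - <<'E'
from h import *
fine(.4834,.392,.03,.084,ry=.08)
E
```

```text
[0.48386907 0.39378199 0.0866907 ] [485.2 399.8  95.4  29.8  78.2]
row [0.0103, 0.0001, 0.0045, -0.0001, -0.0014, -0.0003] n> 0.1
```

apply_moves:
  rows: [-0.002,0,0.004,0,-0.001,0,-0.002,0,0.004,0,-0.001,0]

```text
t: 28.5
tool_pos: [0.483, 0.3925, 0.0835]
tool_rot: [-2.438, -1.981, 0.001]
contact_force: [-0.0, -0.2, -0.1]
opening: 0.0516
grip_force: 0.0
```

apply_moves:
  rows: [0,0,0,0,0,0,0,0,0,0,0,0,0,0,0,0,0,0,0,0,0,0,0,0]
  grip: 0
  grip_force: 50

```text
t: 28.9
tool_pos: [0.4829, 0.3926, 0.0831]
tool_rot: [-2.437, -1.981, 0.002]
contact_force: [-0.5, 0.1, 3.3]
opening: 0.0292
grip_force: 50.4
```

apply_moves:
  rows: [0,0,-0.08,0,0,0,0,0,-0.16,0,0,0,0,0,-0.24,0,0,0,0,0,-0.24,0,0,0,0,0,-0.24,0,0,0]

```text
t: 29.4
tool_pos: [0.4833, 0.3927, 0.228]
tool_rot: [-2.438, -1.981, -0.001]
contact_force: [-0.2, -0.6, -0.6]
opening: 0.0287
grip_force: 50.0
```

```bash
python3 - <<'E'
from h import *
o=ctrl.get_obs();print(o['tool_pos'])
go(.53,.1,.23,130)
E
```

```text
[0.48332174 0.39273821 0.22795143]
row [-0.4617, 0.1759, -0.0037, 0.0, -0.0004, -0.5755] n> 6.0
```

apply_moves:
  rows: [-0.4617,0.176,-0.004,0,0,-0.5755,-0.4617,0.176,-0.004,0,0,-0.5755,-0.4617,0.176,-0.004,0,0,-0.5755,-0.4617,0.176,-0.004,0,0,-0.5755,-0.4617,0.176,-0.004,0,0,-0.5755,-0.4617,0.176,-0.004,0,0,-0.5755,-0.4617,0.176,-0.004,0,0,-0.5755,-0.4617,0.176,-0.004,0,0,-0.5755]

```text
t: 30.2
tool_pos: [0.5286, 0.0973, 0.226]
tool_rot: [-1.33, -2.839, 0.007]
contact_force: [-0.2, 0.5, -0.8]
opening: 0.0285
grip_force: 49.9
```

```bash
python3 - <<'E'
from h import *
go(.549,-.0482,.2,179.5)
E
```

```text
row [-0.2083, -0.1288, 0.0434, -0.003, -0.0041, -0.5524] n> 5.8
```

apply_moves:
  rows: [-0.208,-0.129,0,-0.002,-0.002,-0.552,-0.208,-0.129,0,-0.002,-0.002,-0.552,-0.208,-0.129,0,-0.002,-0.002,-0.552,-0.208,-0.129,0,-0.002,-0.002,-0.552,-0.208,-0.129,0,-0.002,-0.002,-0.552,-0.208,-0.129,0.02,-0.002,-0.002,-0.552,-0.208,-0.129,0.043,-0.002,-0.002,-0.552,-0.208,-0.129,0.043,-0.002,-0.002,-0.552,-0.208,-0.129,0.043,-0.002,-0.002,-0.552]

```text
t: 31.1
tool_pos: [0.5497, -0.0449, 0.2016]
tool_rot: [-0.011, -3.14, -0.002]
contact_force: [0.2, -0.7, -0.3]
opening: 0.0293
grip_force: 49.9
```

```bash
cat >> h.py <<'E'
def beech(name,lo):
    s=shot("wrist",name);P,_=cloud(s);X,Y,Z=np.moveaxis(P,-1,0);print("tool",ctrl.get_obs()['tool_pos'])
    mk=(Z>lo)&(Z<lo+.03)&(abs(Y+.048)<.03)&(s[0].max(-1)>75)
    mk=cv2.morphologyEx(mk.astype(np.uint8),cv2.MORPH_OPEN,np.ones((5,5)))
    zt=np.median(Z[mk>0]);r=rect(s,mk,zt);print("held",mk.sum(),zt,r,"centre x",r[0]-r[2]/2+55.5)
    look("near stick",.511,-.048,.059,rx=.02,ry=.07,s=s,lo=.004,hi=.004)
    for y in(-.02,-.076): look("slim",.5,y,.047,rx=.07,ry=.02,s=s,lo=.004,hi=.004)
    return s
E
python3 - <<'E'
from h import *
s=beech("w17",.12);cv2.imwrite("pics/w17b.png",cv2.resize(s[0],(640,480)))
t=ctrl.get_obs()['tool_pos'];go(t[0],t[1],.2,179.5)
E
```

```text
tool [ 0.55021327 -0.04516536  0.20256863]
held 13739 0.14831753483351667 [539.8 -48.5  95.8  35.3 179.6] centre x 547.4
near stick 1378 0.0588 [510.7 -84.9  28.5  13.2  89.6]
slim 1336 0.0467 [494.9 -19.7  19.2  19.   89.6]
slim 1709 0.0468 [545.1 -79.2  49.9  12.6 179.6]
row [0.0, -0.0, 0.0043, 0.0006, 0.0001, 0.0012] n> 0.1
```

View pics/w17b.png

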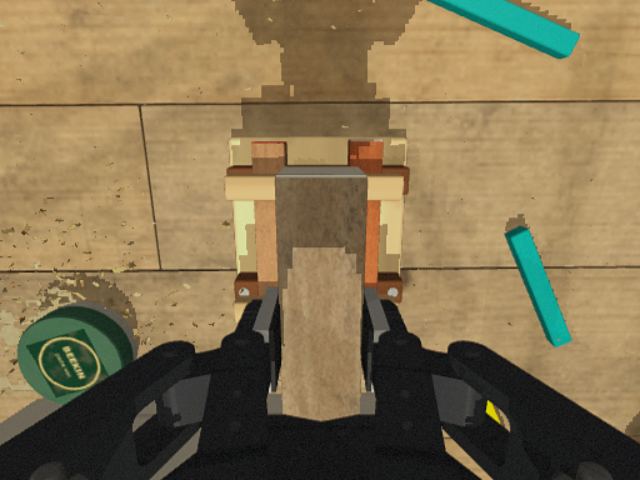

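```bash
sed -i 's/mk=(Z>lo)&(Z<lo+.03)&(abs(Y+.048)<.03)&(s\[0\].max(-1)>75)/mk=(Z>lo)\&(Z<lo+.012)\&(abs(Y+.048)<.03)\&(X<.53)/' h.py; python3 - <<'E'
from h import *
s=beech("w18",.142)
E
```

```text
tool [ 0.55052841 -0.04534933  0.20322648]
held 6016 0.1493416699772127 [512.  -45.9  35.3  29.8 179.6] centre x 549.85
near stick 1379 0.0587 [510.5 -85.   28.1  13.9  89.6]
slim 1358 0.0468 [495.1 -19.5  19.   18.9 179.6]
slim 1675 0.0468 [545.3 -79.4  50.   12.2 179.6]
```

The beech is held square at (320,290), over the stack between the slim blanks. It needs about −2 mm in y.

apply_moves:
  rows: [0.001,-0.004,0.03,0,0,0,0.001,-0.004,0.065,0,0,0,0.001,-0.004,0.088,0,0,0,0.001,-0.004,0.094,0,0,0,0.001,-0.004,0.094,0,0,0,0.001,-0.004,0.094,0,0,0]

```text
t: 31.8
tool_pos: [0.5505, -0.0482, 0.1478]
tool_rot: [0.009, 3.139, 0.0]
contact_force: [0.2, -0.6, 0.3]
opening: 0.0291
grip_force: 49.9
```

```bash
python3 - <<'E'
from h import *
s=beech("w19",.084);print(ctrl.get_obs()['contact_force']);t=ctrl.get_obs()['tool_pos'];go(t[0],t[1],t[2],179.5)
E
```

```text
tool [ 0.55063803 -0.04821939  0.1480307 ]
held 5874 0.09444828046191689 [512.1 -49.   35.2  29.8 179.7] centre x 550.0
near stick 3039 0.0587 [510.5 -83.6  30.8  13.8  89.7]
slim 3189 0.0468 [544.3 -19.5  46.4  17.9 179.6]
slim 2767 0.0468 [541.6 -77.7  41.7  15.6 179.6]
[ 0.33678226  0.23697481 -0.72291174]
row [0.0, 0.0, 0.0, 0.0001, 0.0022, 0.0019] n> 0.0
```

apply_moves:
  rows: [0.001,0.001,0.004,0,0.002,0.001,0.001,0.001,0.008,0,0.002,0.001,0.001,0.001,0.009,0,0.002,0.001,0.001,0.001,0.0095,0,0.002,0.001]

```text
t: 32.25
tool_pos: [0.5497, -0.0475, 0.1421]
tool_rot: [-0.011, -3.14, -0.001]
contact_force: [-1.8, 1.1, 6.8]
opening: 0.0291
grip_force: 50.7
```

```bash
python3 - <<'E'
from h import *
s=beech("w20",.08);print(ctrl.get_obs()['contact_force'])
E
```

```text
tool [ 0.54965965 -0.04755802  0.14205788]
held 6087 0.08881481500394217 [511.9 -48.2  36.2  29.8 179.6] centre x 549.3
near stick 3397 0.0588 [510.6 -82.9  32.2  13.9  89.6]
slim 3150 0.0468 [543.  -19.5  43.2  17.9 179.5]
slim 2925 0.0468 [541.6 -77.   41.3  17.1 179.6]
[-2.31815534  0.12571436  5.21175566]
```

apply_moves:
  rows: [0,0,0,0,0,0,0,0,0,0,0,0,0,0,0,0,0,0,0,0,-0.03,0,0,0,0,0,-0.1,0,0,0,0,0,-0.17,0,0,0,0,0,-0.25,0,0,0,0,0,-0.33,0,0,0,0,0,-0.33,0,0,0,0,0,-0.33,0,0,0]
  grip: 0.55

```text
t: 33.3
tool_pos: [0.5501, -0.0477, 0.3408]
tool_rot: [0.011, 3.14, -0.0]
contact_force: [0.0, 0.1, -0.4]
opening: 0.0471
grip_force: 0.0
```

```bash
python3 - <<'E'
from h import *
s=look("beech",.55,-.048,.089,rx=.08,ry=.03);print(ctrl.get_obs()['tool_pos'])
P,_=cloud(s);X,Y,Z=np.moveaxis(P,-1,0)
for a in(.511,.587): look("stick",a,-.085,.059,rx=.02,ry=.02,s=s,lo=.004,hi=.004)
for a in(.511,.587): look("stick+",a,-.01,.059,rx=.02,ry=.022,s=s,lo=.004,hi=.004)
look("slim",.495,-.02,.047,rx=.009,ry=.02,s=s);look("slim",.495,-.076,.047,rx=.009,ry=.02,s=s)
cv2.imwrite("pics/w21b.png",cv2.resize(s[0],(640,480)))
E
```

```text
beech 2843 0.0888 [549.1 -48.5 110.   29.9 179.5]
[ 0.54945305 -0.04758675  0.33850285]
stick 388 0.0586 [510.6 -82.   34.1  13.3  89.6]
stick 347 0.0586 [586.6 -82.1  33.8  13.8  89.6]
stick+ 360 0.0586 [511.  -15.7  30.9  13.3  89.6]
stick+ 322 0.0587 [587.1 -16.1  31.4  13.8  89.6]
slim 265 0.0468 [495.  -20.   18.6  17.9  89.6]
slim 270 0.0468 [495.2 -75.6  18.8  16.8  89.6]
```

View pics/w21b.png

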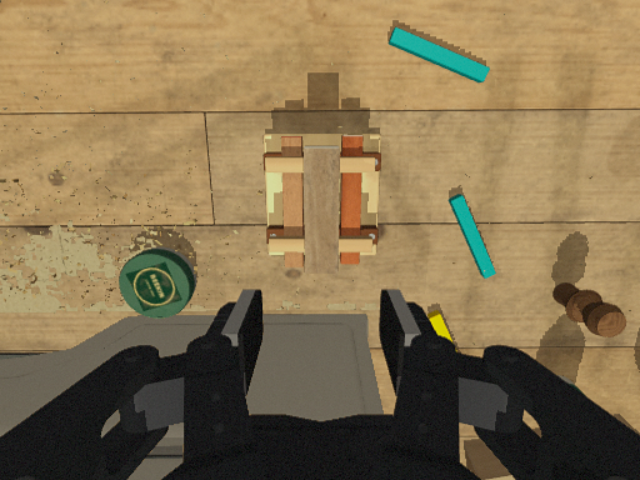

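The stack is complete: the beech is centred at (322,208), the sticks lie over the bearers, and the tin and stopper have not moved. Measured deviations are about 1–1.5 mm, so I'm handing in.

```bash
python3 -c "
from station import ctrl
print(ctrl.finish_job())"
```

```text
the job is handed in; nothing more can be done
None
```

The job is handed in: slim blanks, sticks and thick blank are stacked on the stand in the order asked, square and centred to about 1–2 mm by wrist-camera measurement; I planned clear of the bystanders, the last picture shows tin and stopper standing, the cup was not rechecked, and no verdict came back.

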